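# Clamp a hose fitting in the hinged swing-bolt clamp

## Robot

A 6-joint arm with a two-finger parallel gripper is mounted at the origin on a cart in front of the work surface, level with it; the furniture and walls round the work are solid. World frame = base frame: x ahead of the robot, y to its left, z up, the work surface at z = 0. Lengths are in m, angles in rad, forces in N, time in s.
With the tool pointing down it reaches from about 0.35 to 0.85 m from the base axis. Payload 8.1 kg.
Tool frame: the origin (TCP) lies on the mounting face of the last link; the fingertips stand 186 mm ahead of it and the grasp point (between the pads) lies 167 mm ahead of it (robot.finger_overhang is the distance from the TCP to the fingertips, in m); z points along the fingers, y is the line along which they close (so a half turn about z gives the same grasp; the last joint's range is limited). The gripper opens to 93 mm and grips with 3 to 60 N. Pads are 15 mm wide; open, the fingers measure 128 mm over their backs; the gripper's body (75 mm by 188 mm) begins 65 mm behind the grasp point.
Start: joints at [-1.319, 0.13, 1.488, -0, 1.523, -0.085], TCP at [0.198, -0.566, 0.405] pointing down, gripper open.
Joint ranges: [-2.96, 2.96], [-0.89, 2.26], [0.02, 2.5], [-1.34, 4.48], [0, 2.73], [-2.66, 2.66]. Speed limits (rad/s): [2.39, 2.39, 2.79, 3.14, 3.14, 3.14].

## Interface

Orientations are given as a rotation vector (axis times angle).
In Python, from plant import readout, read_camera, get_calibration, job, robot gives the robot as it stands.
- The arm moves only by the shell command python3 -m handwheel 'ROWS' [FORCE]. ROWS is JSON, a list of rows, each a list of 5 numbers: the shift along the world's x, y, z in cm, then the turn about the world's z in rad, then the closure, from 0 (fully open) to 1 (shut). In form: [[tx, ty, tz, spin, gripper], ...]. A call has 1 to 10 rows; each row shifts and turns the commanded pose from where the row before left it; what a row does not reach is not made up. A row lasts 1/8 s, in which the tool goes at most 62.5 mm and 10.7 degrees, less where a joint would pass 70% of its speed; a pose out of reach is approached as far as the arm can. A call is refused whole if a number of a shift passes 6.25 or a number of a turn 0.188, either way. A call with a gripper value outside its range is refused whole. The fingers move at their own pace and stop on an object; FORCE is the grip in N (left out, the last holds). Time passes only in rows, so rows that do not move let the fingers close. It gives the time, the measured TCP pose, the force, the opening and the grip force at its end, in the units of the state.
- readout.read_state(): the state, without advancing time (a new reading comes with each control period).
- read_camera(name): name is "scene" or "top" or "wrist"; returns the picture (480x640x3 uint8, red, green, blue); there is no depth.
- get_calibration(name): a dict with "fovy" (degrees; the focal length in pixels is half the picture's height over the tangent of half this angle, whatever the lens; pixels are square), "cx", "cy" (the principal point, pixels), "dist_coeffs" ([k1, k2, p1, p2, k3] as OpenCV has them; the pictures are not rectified), "pose" (4x4, takes a point from camera to world coordinates). Camera axes: x right, y down, z forward; pixel columns grow to the right and rows downward; lengths in m; the calibration is good to about 2 mm. A picture is of the moment at which its call begins: read the wrist's pose just before it. get_calibration takes no time and is no camera call; for the wrist camera it gives the pose at the moment of the call.
- job.close_job(): hands the job in; it is judged then, once.
The state is a dict: "t": time; "q": joint angles; "dq": joint speeds; "joint_torque": joint torques, N m; "tool_pos": TCP position; "orientation": TCP orientation; "force": force on the tool from outside, world axes, zero at the start; "wrist_torque": the same for the moment, N m; "opening": finger opening in m; "gripper_force": force on a finger pad.
Only numpy, scipy, OpenCV 4.12 (cv2) and the standard library are available. Lean on these libraries where they do the work, as an engineer would, in place of code of your own. Each camera call takes 0.05 s, during which the arm holds its last target. There are 200 camera calls.

## Task

Take the hose fitting out of its wooden stand and lay it, not drop it, in the V seat of the blue clamp, so that the clamp holds it by the plain round part between its two red hexagons. Lower the clamp's hinged cap onto it without letting the cap drop, then swing the bolt up into the slot of the cap. Leave the caliper where it lies.

Things in the scene. Friction and masses are not known exactly. Their poses are not given: they have to be found in the camera images.
- fitting: loose hose fitting, 0.25 kg, 158 mm long. Origin at its middle, y along its axis. |y|<24: aluminium journal, 34 mm diameter. |y| 24-34: red hexagon collars, 44 mm across flats (a flat faces down: lying on a table on its flats, it does not roll, origin 22 mm up). |y| 34-79: aluminium tube ends, 30 mm diameter. Both ends alike.
- stand: wooden stand, fixed, 86 (x) x 182 (y) mm. Origin: centre of its underside. Fitting lies along its y, axis 37 mm up. Two 51 mm high end blocks (|y| 23-89) cover hexagons and tube ends, leaving 2-3 mm: the fitting can be gripped only at the journal, in the open gap between (|y|<23, floor 12 mm up), and lifted straight out.
- clamp: blue clamp fixed to the desk. Origin: centre of the underside of its 132 (x) x 84 (y) x 10 mm foot. Hinge of the cap on the +x side, swing bolt on the -x side. V block in the middle, |x|<36, |y|<20, 55 mm high: it stands between the hexagons and hides the journal's sides, so the fitting must be held by a tube end while it is laid in.
- seat (a point): on the clamp, 46 mm above its underside: where the fitting's origin lies when seated; axes as the clamp's, the fitting's axis along y (either way round). The 90 degree V opens upward, its walls 48 mm apart at this height and 56 mm apart at the top, 9 mm above. 4 mm play along y between hexagons and V block.
- cap (a joint): the clamp's hinged cap (arched over the V, 32 mm wide in y), rad: 0 closed (stop), grows as its free end goes up and over to +x; 2.75 fully open (stop). 0.2 kg; it falls from part-open either way; starts fully open. Open, nothing of it is higher than 115 mm.
- cap_hinge (a point): on the cap's hinge axis, which runs along the clamp's y; 42 mm to +x of the clamp's origin, 61 mm up.
- cap_tongue (a point): grip point in the cap's free end, 96 mm from the hinge axis (closed: x -54 mm, z 61 mm in the clamp's frame). The tongue is 32 mm wide (y), 10 mm thick, ends 10 mm further out, and has an open-ended slot 13 mm wide for the bolt. Pinched by its two sides (along y) it turns between the fingers but may lag a few mm behind them.
- bolt (a joint): swing bolt, rad: 0 upright in the cap's slot (stop; within 0.2 the shank is inside the slot), grows as it leans out to -x; 1.5 lies almost level (stop). Stiff pivot: it stays where it is left. While it stands upright the cap cannot close; while the cap is open or raised more than about 3 mm the nut cannot pass over the tongue.
- bolt_pivot (a point): on the bolt's pivot axis, along the clamp's y: 50 mm to -x of the clamp's origin, 35 mm up.
- bolt_nut (a point): grip point in the bolt's tall black knurled nut, 56 mm from the pivot. Shank 9 mm, nut 24 mm in diameter from 34 to 68 mm from the pivot; upright, the nut's underside is 3 mm above the closed tongue. Pinched along y it too turns between the fingers, with some lag.
- caliper: loose steel vernier caliper, 236 mm long (y), 67 mm wide, 11 mm high, lying at the left of the desk; leave alone. Origin under its middle.
Things that resemble listed ones, but are neither listed nor needed, are in the scene too. Of the things like the fitting, leave any that is green or pink; of the rest the larger one is meant.

How it is judged:
By the outcome, as a careful person would: the job done as asked, in the order asked, and still so for the second after the job is handed in, with the robot touching nothing.
It also fails if it takes over 69 s, if anything falls off the work surface, if the arm or the gripper's body presses on something with over 40 N, if the wrist force passes 120 N, or if a joint passes its speed limit or range.

## Working session

There is one attempt and no reset: what is moved stays moved. The work goes in short steps, Python scripts to look and compute and a shell command to move; the robot and the scene stay as the last step left them, time stands still between calls to the robot, and variables do not carry over. Pictures are saved under pics/ and viewed, at most 10 in all, crops included, and the job is handed in when it is done.

```bash
ls; mkdir -p pics
python3 - <<'E'
from plant import readout, read_camera, get_calibration
import cv2,numpy as np
np.set_printoptions(precision=4,suppress=True)
for n in("scene","top","wrist"):
    c=get_calibration(n);print(n,c)
    im=read_camera(n);cv2.imwrite(f"pics/{n}0.png",im[:,:,::-1])
s=readout.read_state();print(s)
E
```

```text
pics
scene {'fovy': 49.3433868346212, 'cx': 329.3493606747483, 'cy': 232.4059302454207, 'dist_coeffs': array([0.0345, 0.    , 0.    , 0.    , 0.    ]), 'pose': array([[-0.5796, -0.5013,  0.6425, -0.281 ],
       [-0.8149,  0.3487, -0.463 ,  0.4605],
       [ 0.0081, -0.7919, -0.6106,  0.8156],
       [ 0.    ,  0.    ,  0.    ,  1.    ]])}
top {'fovy': 54.98407368832588, 'cx': 321.383524767699, 'cy': 234.6940265797708, 'dist_coeffs': array([-0.0691,  0.    ,  0.    ,  0.    ,  0.    ]), 'pose': array([[ 0.024 , -0.9937,  0.1092,  0.3603],
       [-0.9997, -0.0235,  0.0058, -0.1007],
       [-0.0032, -0.1093, -0.994 ,  1.1203],
       [ 0.    ,  0.    ,  0.    ,  1.    ]])}
wrist {'fovy': 67.17967954433763, 'cx': 317.9095878615358, 'cy': 243.01753969321587, 'dist_coeffs': array([-0.0362,  0.    ,  0.    ,  0.    ,  0.    ]), 'pose': array([[ 0.3305, -0.9165, -0.2253,  0.26  ],
       [-0.9438, -0.3215, -0.0765, -0.5439],
       [-0.0023,  0.2379, -0.9713,  0.3841],
       [ 0.    ,  0.    ,  0.    ,  1.    ]])}
{'t': 0.15, 'q': array([-1.3194,  0.131 ,  1.489 , -0.    ,  1.523 , -0.0854]), 'dq': array([ 0.0004, -0.0022, -0.0022,  0.0006,  0.    ,  0.0005]), 'joint_torque': array([  0.0003, -56.0478, -49.2334,   0.0768,   0.0306,  -0.0001]), 'tool_pos': array([ 0.1983, -0.5661,  0.4039]), 'orientation': array([-3.0958, -0.5262,  0.0002]), 'force': array([-0.2489,  0.9071,  0.2254]), 'wrist_torque': array([-0.0038, -0.001 , -0.0106]), 'gripper_force': 0.0, 'opening': 0.09287527271419671}
```

View pics/top0.png

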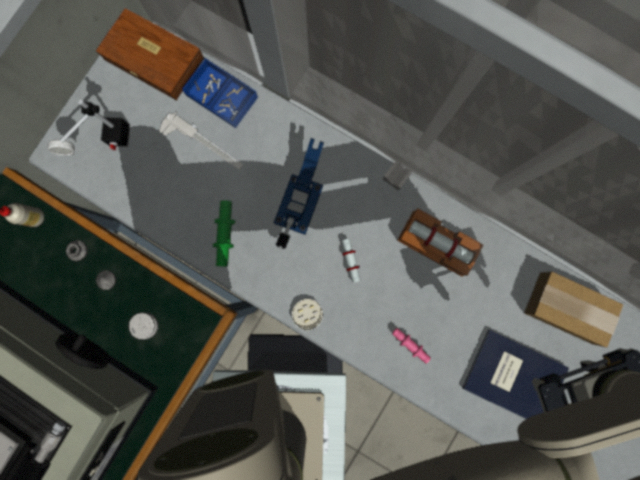

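View pics/scene0.png

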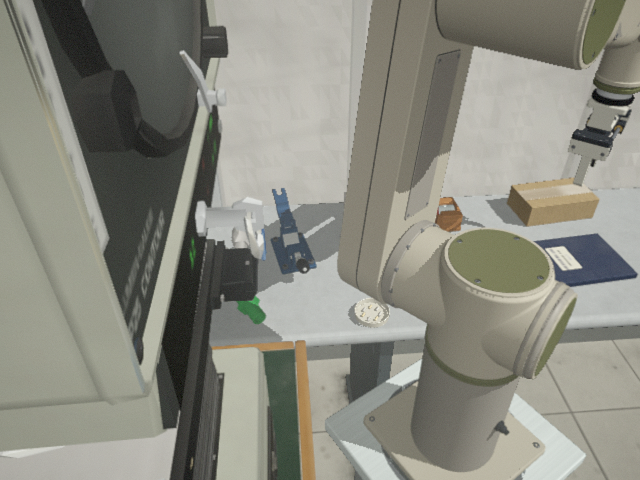

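The scene view is mostly blocked by the arm. In the top view there are four fitting-like objects: green (224,233), pink (410,344), a small aluminium/red one (349,259), and a large aluminium/red one in the wooden stand (440,242). The green and pink ones are excluded, and the larger of the other two, the one in the stand, is meant. The clamp is at about (298,205), its open cap towards (313,155) and its nut at (283,240).

```bash
cat > h.py <<'E'
import cv2,numpy as np
from plant import readout, read_camera, get_calibration
np.set_printoptions(precision=4,suppress=True)
def K(c):
    f=240/np.tan(np.radians(c["fovy"])/2); return np.array([[f,0,c["cx"]],[0,f,c["cy"]],[0,0,1]])
def ray(c,uv):
    p=cv2.undistortPoints(np.array(uv,float).reshape(-1,1,2),K(c),np.array(c["dist_coeffs"]))[:,0]
    d=np.c_[p,np.ones(len(p))]@c["pose"][:3,:3].T
    return c["pose"][:3,3],d
def plane(c,uv,z):
    o,d=ray(c,uv); return o+d*((z-o[2])/d[:,2])[:,None]
def proj(c,P):
    R=c["pose"][:3,:3];t=c["pose"][:3,3]
    q,_=cv2.projectPoints(np.array(P,float).reshape(-1,3),cv2.Rodrigues(R.T)[0],-R.T@t,K(c),np.array(c["dist_coeffs"]));return q[:,0]
def hsv(im): return cv2.cvtColor(im,cv2.COLOR_RGB2HSV)
def blobs(m,amin=20):
    n,l,s,c=cv2.connectedComponentsWithStats(m.astype(np.uint8))
    return [(c[i],s[i,4],l==i) for i in range(1,n) if s[i,4]>=amin]
def snap(n,name):
    c=get_calibration(n);im=read_camera(n);cv2.imwrite(f"pics/{name}.png",im[:,:,::-1]);return c,im
E
python3 - <<'E'
from h import *
c=get_calibration("top");im=cv2.imread("pics/top0.png")[:,:,::-1].copy();H=hsv(im)
h,s,v=[H[:,:,i].astype(int) for i in range(3)]
red=((h<8)|(h>172))&(s>110)&(v>50)
for b in blobs(red,8):
    if 180<b[0][1]<320: print("red",b[0],b[1],plane(c,b[0],.05))
blue=(h>100)&(h<125)&(s>110)
for b in blobs(blue,30):
    p=np.argwhere(b[2])[:,::-1].astype(np.float32)
    print("blue",b[0],b[1],cv2.minAreaRect(p))
for n,u in(("fit",(440,242)),("foot",(298,207)),("nut",(283,240)),("cap end",(313,142))):print(n,plane(c,u,.037),plane(c,u,.01))
a=cv2.resize(im[200:285,390:495],None,fx=5,fy=5,interpolation=3)[:,:,::-1]
a=cv2.resize(a,(400,400));b=cv2.resize(im[120:260,255:355],(400,560),interpolation=3)[:,:,::-1]
o=np.zeros((560,800,3),np.uint8);o[:400,:400]=a;o[:,400:]=b;cv2.imwrite("pics/crop1.png",o)
E
```

```text
red [  4.8125 210.9271] 96 [[0.5179 0.679  0.05  ]]
red [431.551  234.3673] 49 [[ 0.4847 -0.3525  0.05  ]]
red [452.2286 247.5571] 70 [[ 0.4549 -0.4012  0.05  ]]
red [347.3158 252.3684] 19 [[ 0.438  -0.1558  0.05  ]]
red [351.8333 267.8333] 18 [[ 0.4023 -0.1669  0.05  ]]
blue [218.2644  91.016 ] 2065 ((219.34613037109375, 92.23077392578125), (66.28667449951172, 40.49311828613281), 33.6900634765625)
blue [302.3873 190.7361] 1459 ((304.8719787597656, 185.34754943847656), (32.39752960205078, 90.62419128417969), 20.22486114501953)
fit [[ 0.4685 -0.3757  0.037 ]] [[ 0.4712 -0.3825  0.01  ]]
foot [[ 0.5443 -0.0372  0.037 ]] [[ 0.5489 -0.0356  0.01  ]]
nut [[ 0.4645 -0.0041  0.037 ]] [[ 0.4671 -0.0017  0.01  ]]
cap end [[ 0.7048 -0.0687  0.037 ]] [[ 0.7133 -0.0679  0.01  ]]
```

View pics/crop1.png

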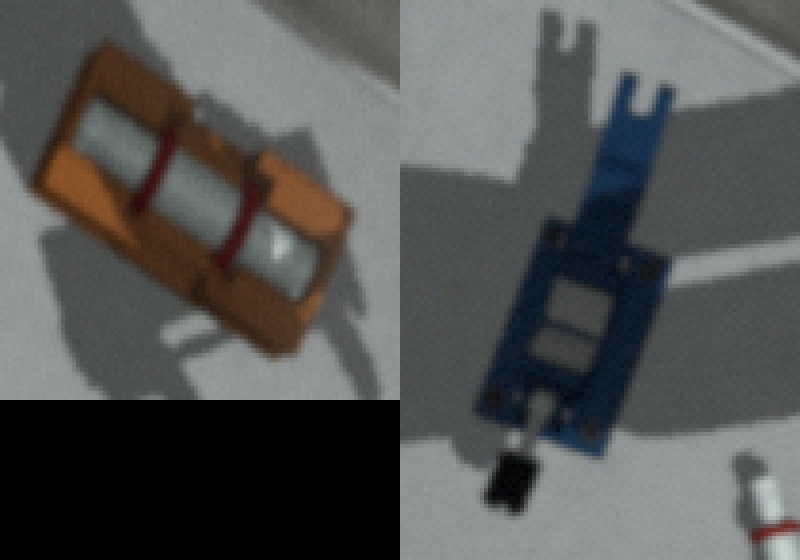

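The crop confirms it: the large aluminium/red fitting lies in the wooden stand, with its red bands at top-view pixels (431.6,234.4) and (452.2,247.6). They measure 57 mm apart against an expected 58. The clamp is open, with its bolt leaning towards the robot. I'm moving over the stand.

```bash
python3 -m handwheel '[[5.4,3.8,0,0.137,0],[5.4,3.8,0,0.137,0],[5.4,3.8,0,0.137,0],[5.4,3.8,0,0.137,0],[5.4,3.7,0,0.137,0],[0,0,0,0,0],[0,0,0,0,0]]'
python3 - <<'E'
from h import *
c,im=snap("wrist","w1")
s=readout.read_state();print(s['tool_pos'],s['orientation'])
h,ss,v=[hsv(im)[:,:,i].astype(int) for i in range(3)]
red=((h<8)|(h>172))&(ss>110)&(v>40)
for b in blobs(red,60):
    p=np.argwhere(b[2])[:,::-1].astype(np.float32)
    print(b[0],b[1],cv2.minAreaRect(p),plane(c,b[0],.055))
E
```

```text
t: 1.02
tool_pos: [0.4543, -0.387, 0.4043]
orientation: [-2.74, -1.536, 0.001]
force: [-0.3, -0.0, 0.4]
opening: 0.0932
gripper_force: 0.0
[ 0.4537 -0.3876  0.4044] [-2.7411 -1.534   0.0011]
[178.9654  21.8268] 231 ((178.81275939941406, 21.69710922241211), (36.14122009277344, 6.561245918273926), 43.53120040893555) [[ 0.446  -0.1775  0.055 ]]
[153.3722  55.2422] 223 ((153.3932647705078, 55.12921905517578), (34.827362060546875, 7.0056962966918945), 39.559669494628906) [[ 0.4123 -0.1869  0.055 ]]
[325.2163 175.9273] 564 ((324.9908752441406, 175.84906005859375), (11.736041069030762, 52.38872146606445), 86.53176879882812) [[ 0.4838 -0.3497  0.055 ]]
[328.1447 237.6383] 553 ((327.7126770019531, 236.54144287109375), (15.136943817138672, 51.19230270385742), 86.98721313476562) [[ 0.4567 -0.3998  0.055 ]]
```

View pics/w1.png

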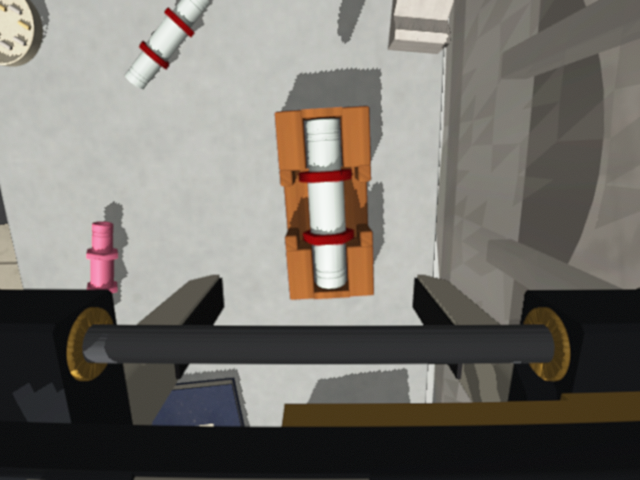

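The wrist view shows the stand with its two red collars at (325,176) and (328,237.6). These give a centre of (0.470,-0.375) and a 57 mm spacing, consistent with the top view. I'll centre on it, descend partway and remeasure.

```bash
python3 -m handwheel '[[1.65,1.3,0,0.05,0],[0,0,-5,0,0],[0,0,-4,0,0],[0,0,0,0,0],[0,0,0,0,0]]'
python3 - <<'E'
from h import *
c,im=snap("wrist","w2")
s=readout.read_state();print(s['tool_pos'],s['orientation'])
h,ss,v=[hsv(im)[:,:,i].astype(int) for i in range(3)]
red=((h<8)|(h>172))&(ss>110)&(v>40)
for b in blobs(red,300):
    p=np.argwhere(b[2])[:,::-1].astype(np.float32)
    print(b[0],b[1],cv2.minAreaRect(p),plane(c,b[0],.055))
E
```

```text
t: 1.7
tool_pos: [0.4711, -0.3746, 0.3165]
orientation: [2.7, 1.603, 0.001]
force: [-0.2, -0.7, 0.3]
opening: 0.093
gripper_force: 0.0
[ 0.4714 -0.3748  0.3174] [2.6983 1.6022 0.0016]
[97.7677 40.6615] 452 ((98.35154724121094, 39.965980529785156), (49.17649841308594, 12.305477142333984), 39.47245788574219) [[ 0.4164 -0.1901  0.055 ]]
[316.889  211.4203] 1054 ((316.6636047363281, 210.84413146972656), (19.854372024536133, 69.19269561767578), 87.56334686279297) [[ 0.4843 -0.3492  0.055 ]]
[317.3809 290.5709] 1016 ((317.1026306152344, 288.4249572753906), (25.848556518554688, 66.13147735595703), 88.80650329589844) [[ 0.4574 -0.3992  0.055 ]]
```

```bash
python3 -m handwheel '[[0,0,-4.5,0,0],[0,0,-4.5,0,0],[0,0,-2.2,0,0],[0,0,0,0,0],[0,0,0,0,1],[0,0,0,0,1],[0,0,0,0,1],[0,0,0,0,1]]' 40
```

```text
t: 2.75
tool_pos: [0.4709, -0.3742, 0.2033]
orientation: [2.7, 1.604, 0.0]
force: [-0.6, 0.1, 0.2]
opening: 0.0581
gripper_force: 0.0
```

```bash
python3 -m handwheel '[[0,0,0,0,1],[0,0,0,0,1],[0,0,0,0,1],[0,0,0,0,1]]'; python3 -m handwheel '[[0,0,1,0,1],[0,0,2,0,1],[0,0,3,0,1],[0,0,3,0,1],[0,0,0,0,1]]'
```

```text
t: 3.25
tool_pos: [0.4708, -0.3741, 0.2027]
orientation: [-2.701, -1.604, -0.0]
force: [1.2, -0.4, -0.1]
opening: 0.033
gripper_force: 40.0
t: 3.88
tool_pos: [0.4718, -0.3751, 0.2973]
orientation: [2.695, 1.601, 0.003]
force: [-0.4, 0.1, -3.8]
opening: 0.0333
gripper_force: 40.0
```

The fitting is held: opening 33 mm, force 40 N. I'll lay it on the free table area beside the clamp, at about (0.535,-0.19) and already turned close to the clamp's heading, so I can regrip it by a tube end.

```bash
python3 -m handwheel '[[1.6,4.6,0,0.05,1],[1.6,4.6,0,0.05,1],[1.6,4.6,0,0.05,1],[1.5,4.6,0,0.02,1],[0,0,-3,0,1],[0,0,-3,0,1],[0,0,-2,0,1],[0,0,0,0,1],[0,0,0,0,1]]'
python3 - <<'E'
from h import *
c,im=snap("wrist","w3");s=readout.read_state();print(s['tool_pos'],s['orientation'])
ct,it=snap("top","top1")
t=cv2.imread("pics/top0.png")[:,:,::-1]
P=[((x-400)/4+255,y/4+120) for x,y in((548,222),(668,258),(605,455),(478,412))]
Q=plane(ct,P,.01);print(Q,Q.mean(0),np.linalg.norm(np.diff(Q,axis=0),axis=1))
print(np.degrees([np.arctan2(*(Q[0]-Q[3])[1::-1]),np.arctan2(*(Q[1]-Q[2])[1::-1])]))
print("gray",plane(ct,[(396,175)],.03), "small",plane(ct,[(342,237),(357,282)],.02))
E
```

```text
t: 5.0
tool_pos: [0.5342, -0.1905, 0.2136]
orientation: [2.555, 1.827, 0.001]
force: [1.3, 0.7, -2.0]
opening: 0.033
gripper_force: 40.0
[ 0.5344 -0.1906  0.2141] [2.5541 1.8262 0.0017]
[[ 0.627  -0.0185  0.01  ]
 [ 0.6061 -0.0928  0.01  ]
 [ 0.4837 -0.0576  0.01  ]
 [ 0.5082  0.0204  0.01  ]] [ 0.5563 -0.0371  0.01  ] [0.0772 0.1274 0.0817]
[-18.0938 -16.0588]
gray [[ 0.6295 -0.2713  0.03  ]] small [[ 0.4768 -0.1439  0.02  ]
 [ 0.3701 -0.1816  0.02  ]]
```

View pics/w3.png

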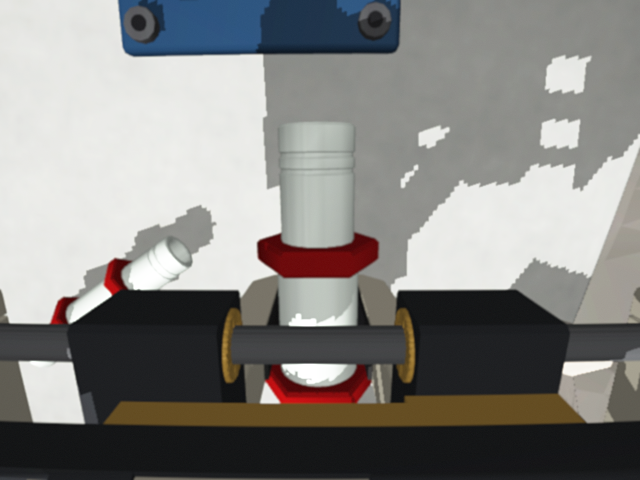

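The wrist view shows the fitting held level, with its far tube end at (316,125) and the clamp foot's near edge at v≈53, nearly parallel to the gripper. The small fitting at (120,270) is clear. I'll lower it to the table.

```bash
python3 -m handwheel '[[0,0,-1.5,0,1],[0,0,-0.7,0,1],[0,0,-0.2,0,1],[0,0,0,0,1],[0,0,0,0,1]]'; python3 -m handwheel '[[0,0,-0.1,0,1],[0,0,0,0,1],[0,0,0,0,1]]'
```

```text
t: 5.72
tool_pos: [0.534, -0.1902, 0.189]
orientation: [2.555, 1.827, 0.001]
force: [0.4, -0.0, -2.8]
opening: 0.0334
gripper_force: 40.0
t: 6.1
tool_pos: [0.5339, -0.1901, 0.1878]
orientation: [2.555, 1.828, 0.0]
force: [0.8, -0.7, -2.8]
opening: 0.0329
gripper_force: 40.0
```

```bash
python3 -m handwheel '[[0,0,-0.05,0,1],[0,0,0,0,1],[0,0,0,0,1]]'; python3 -m handwheel '[[0,0,-0.05,0,1],[0,0,0,0,1],[0,0,0,0,1]]'
```

```text
t: 6.48
tool_pos: [0.5339, -0.1901, 0.1877]
orientation: [2.555, 1.828, 0.0]
force: [-2.5, 0.8, 5.5]
opening: 0.0333
gripper_force: 40.0
t: 6.85
tool_pos: [0.534, -0.1902, 0.1876]
orientation: [2.555, 1.828, 0.0]
force: [-4.9, 2.2, 9.7]
opening: 0.0332
gripper_force: 40.0
```

Contact: the force changed from -3 to +10 N. I'll release, raise 6 mm and slide the open fingers back along the axis to the near tube end.

```bash
python3 -m handwheel '[[0,0,0.1,0,0.5],[0,0,0,0,0],[0,0,0,0,0],[0,0,0,0,0],[0,0,0,0,0],[0,0,0.55,0,0],[-0.9,-2.75,0,0,0],[-1,-2.75,0,0,0],[0,0,0,0,0],[0,0,0,0,0]]'
python3 - <<'E'
from h import *
c,im=snap("wrist","w4");s=readout.read_state();print(s['tool_pos'],s['orientation'])
h,ss,v=[hsv(im)[:,:,i].astype(int) for i in range(3)]
red=((h<8)|(h>172))&(ss>110)&(v>40)
for b in blobs(red,300):
    p=np.argwhere(b[2])[:,::-1].astype(np.float32)
    print(b[0],b[1],cv2.minAreaRect(p),plane(c,b[0],.035))
E
```

```text
t: 8.1
tool_pos: [0.5149, -0.2448, 0.1934]
orientation: [-2.556, -1.827, -0.001]
force: [-0.3, 0.1, -0.3]
opening: 0.0926
gripper_force: 0.0
[ 0.515  -0.2446  0.1934] [-2.555  -1.8278 -0.0004]
[318.3706  99.6583] 3807 ((318.0, 100.5), (37.0, 126.0), 90.0) [[ 0.5426 -0.1639  0.035 ]]
[ 88.4074 180.5318] 1696 ((92.49171447753906, 179.84254455566406), (79.01216125488281, 38.50263595581055), 41.987213134765625) [[ 0.4494 -0.1624  0.035 ]]
[ 25.9133 232.0578] 1418 ((30.9921817779541, 230.48245239257812), (75.50888061523438, 42.84386444091797), 39.42780303955078) [[ 0.4154 -0.1722  0.035 ]]
[319.6502 254.6908] 3050 ((319.5819396972656, 252.30018615722656), (39.59953689575195, 115.14827728271484), 89.30972290039062) [[ 0.5242 -0.2192  0.035 ]]
```

View pics/w4.png

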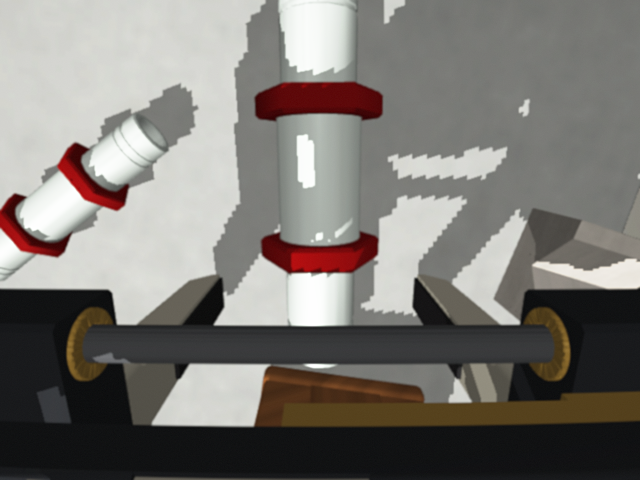

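The fitting rests on its flats, with collars at (318,100) and (320,255); the fingers straddle the near tube 57 mm from its middle. I'll grip at 60 N and lift.

```bash
python3 -m handwheel '[[0,0,0,0,1],[0,0,0,0,1],[0,0,0,0,1],[0,0,0,0,1],[0,0,0,0,1],[0,0,0,0,1],[0,0,0,0,1],[0,0,0,0,1]]' 60;python3 -m handwheel '[[0,0,1,0,1],[0,0,3,0,1],[0,0,5,0,1],[0,0,5,0,1],[0,0,3,0,1],[0,0,0,0,1],[0,0,0,0,1]]'
python3 - <<'E'
from h import *
c,im=snap("wrist","w5");s=readout.read_state();print(s['tool_pos'],s['orientation'],s['wrist_torque'])
E
```

```text
t: 9.15
tool_pos: [0.5148, -0.2452, 0.1932]
orientation: [2.555, 1.827, 0.0]
force: [0.1, -0.9, -0.0]
opening: 0.0289
gripper_force: 60.0
t: 10.02
tool_pos: [0.5143, -0.2448, 0.3615]
orientation: [-2.553, -1.826, 0.002]
force: [0.1, -0.2, -3.8]
opening: 0.0289
gripper_force: 60.0
[ 0.5142 -0.2447  0.3608] [-2.5525 -1.8257  0.0024] [-0.1823  0.0274 -0.0159]
```

View pics/w5.png

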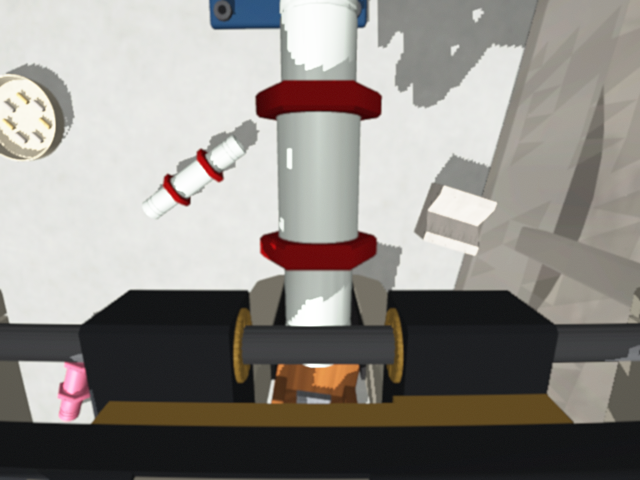

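The fitting doesn't droop: its collars sit at about the same pixels as before the lift. I'll carry it high towards the clamp and locate the clamp up close.

```bash
python3 -m handwheel '[[0.6,4,0,0,1],[0.6,4,0,0,1],[0.6,4,0,0,1],[0,0,0,0,1],[0,0,0,0,1],[0,0,0,0,1]]'
python3 - <<'E'
from h import *
c,im=snap("wrist","w6");s=readout.read_state();print(s['tool_pos'],s['orientation'])
h,ss,v=[hsv(im)[:,:,i].astype(int) for i in range(3)]
red=((h<8)|(h>172))&(ss>110)&(v>40)
for b in blobs(red,800):print("red",b[0],b[1])
blue=(h>95)&(h<125)&(ss>100)
for b in blobs(blue,300):
    p=np.argwhere(b[2])[:,::-1].astype(np.float32);print("blue",b[0],b[1],cv2.boundingRect(p))
E
```

```text
t: 10.82
tool_pos: [0.5325, -0.1259, 0.3623]
orientation: [-2.555, -1.826, 0.002]
force: [1.2, -0.5, -3.2]
opening: 0.0288
gripper_force: 60.0
[ 0.5326 -0.126   0.3626] [-2.5559 -1.8256  0.0011]
red [318.4151  98.2802] 3797
red [317.469  252.9191] 3030
blue [438.3111 112.0278] 7272 (357, 71, 174, 97)
blue [255.5599  86.123 ] 634 (238, 72, 42, 38)
blue [260.5981 144.5096] 1254 (240, 119, 37, 50)
```

View pics/w6.png

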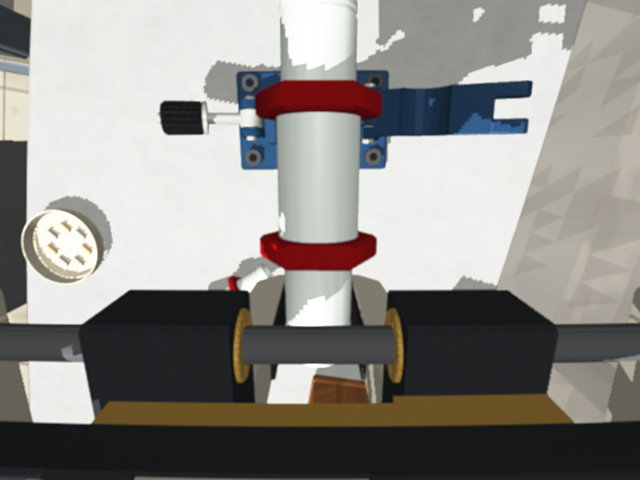

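Everything shows clearly: foot corners near (237,72), (387,70), (387,167) and (242,168), the nut at (183,118), the tongue prongs at (495–530,82–134), and the collars at (318,98) and (317,253). I'll fit the edges.

```bash
cat > clamp.py <<'E'
from h import *
c=get_calibration("wrist");im=cv2.imread("pics/w6.png")[:,:,::-1].copy()
h,ss,v=[hsv(im)[:,:,i].astype(int) for i in range(3)]
blue=(h>95)&(h<125)&(ss>100)
def fit(pts):
    pts=plane(c,pts,.01)[:,:2].astype(np.float32)
    vx,vy,x,y=cv2.fitLine(pts,cv2.DIST_HUBER,0,.0005,.01).ravel();return np.array([x,y]),np.array([vx,vy])*np.sign(vx+.3*vy)
col=list(range(248,274))+list(range(364,382))
bot=fit([(u,np.where(blue[:,u])[0].max()+.5) for u in col])
top=fit([(u,np.where(blue[60:168,u])[0].min()+59.5) for u in list(range(244,276))])
row=list(range(78,100))+list(range(135,162))
lef=fit([(np.where(blue[r,225:300])[0].min()+224.5,r) for r in row])
row=list(range(142,162))
rig=fit([(np.where(blue[r,345:400])[0].max()+345.5,r) for r in row])
for n,f in zip("bot top lef rig".split(),(bot,top,lef,rig)):print(n,f[0],np.degrees(np.arctan2(f[1][1],f[1][0])))
a=np.arctan2(bot[1][1],bot[1][0]);ex=np.array([np.cos(a),np.sin(a)]);ey=np.array([-ex[1],ex[0]])
yb,yt=bot[0]@ey,top[0]@ey;xl,xr=lef[0]@ex,rig[0]@ex
print("sizes",xr-xl,yt-yb);C=ex*(xl+xr)/2+ey*(yb+yt)/2;print("C",C,"yaw",np.degrees(a))
black=(v<60);sub=np.zeros_like(black);sub[90:145,150:207]=1
bb=blobs(black&sub,200);
for b in bb:
    P=plane(c,b[0],.039)[0,:2]-C;print("nut",b[0],b[1],P@ex,P@ey)
tg=blue.copy();tg[:,:495]=0;tg[:,535:]=0;tg[:70]=0;tg[150:]=0
p=np.argwhere(tg)[:,::-1];u=np.array([[512,(p[:,1].min()+p[:,1].max())/2],[531,(p[:,1].min()+p[:,1].max())/2]])
P=plane(c,u,.098)[:,:2]-C;print("tongue",u,P@ex,P@ey)
for n,u in(("farcollar",(318.4,98.3)),("nearcollar",(317.5,252.9))):
    print(n,plane(c,u,.3626-.172+.013)[0])
print("TCP in clamp",(np.array([.5326,-.126])-C)@ex,(np.array([.5326,-.126])-C)@ey)
for n,q in(("layTCP y-57",(0,-.057)),("tongue open",(.1307,0)),("tongue closed",(-.054,0)),("nut down",(-.1059,0)),("nut up",(-.05,0))):print(n,C+ex*q[0]+ey*q[1])
E
python3 clamp.py
```

```text
bot [ 0.5395 -0.071 ] -18.428036
top [0.5269 0.0195] -19.253853
lef [ 0.4971 -0.0139] 71.59044
rig [ 0.6122 -0.0779] 73.41634
sizes 0.12942854 0.0818943
C [ 0.5586 -0.0342] yaw -18.428036
nut [181.2999 117.3833] 1247 -0.10552203228896474 0.0013689028858963129
tongue [[512. 107.]
 [531. 107.]] [0.1304 0.143 ] [0.0004 0.0005]
farcollar [ 0.5602 -0.0446  0.2036]
nearcollar [ 0.5411 -0.0995  0.2036]
TCP in clamp 0.004392204014737056 -0.09530686048744927
layTCP y-57 [ 0.5405 -0.0883]
tongue open [ 0.6826 -0.0755]
tongue closed [ 0.5073 -0.0171]
nut down [ 0.4581 -0.0007]
nut up [ 0.5111 -0.0184]
```

The measurements agree: nut and tongue come out within 1 mm of the given geometry. Next I'll move above the seat and measure again lower down.

```bash
python3 -m handwheel '[[0.4,1.9,0,0,1],[0.4,1.87,0,0,1],[0,0,-4,0,1],[0,0,-3.8,0,1],[0,0,-1,0,1],[0,0,0,0,1],[0,0,0,0,1]]'
python3 - <<'E'
from h import *
c,im=snap("wrist","w7");s=readout.read_state();print(s['tool_pos'],s['orientation'])
h,ss,v=[hsv(im)[:,:,i].astype(int) for i in range(3)]
red=((h<8)|(h>172))&(ss>110)&(v>40)
T=s['tool_pos'];C=np.array([.5586,-.0342]);a=np.radians(-18.6);R=np.array([[np.cos(a),np.sin(a)],[-np.sin(a),np.cos(a)]])
for b in blobs(red,800):print("red",b[0],b[1],R@(plane(c,b[0],T[2]-.172+.013)[0,:2]-C))
print("T",R@(T[:2]-C))
for P in((-.066,-.042),(.066,-.042),(-.066,.042),(.066,.042),(-.036,-.02),(.036,-.02),(-.036,.02),(.036,.02)):
    z=.01 if abs(P[0])>.05 else .055
    q=R.T@np.array(P)+C;u=proj(c,[(*q,z)])[0];print(P,u);cv2.circle(im,tuple(int(x) for x in u),3,(255,255,0),1)
cv2.imwrite("pics/w7m.png",im[:,:,::-1])
E
```

```text
t: 11.75
tool_pos: [0.5417, -0.0874, 0.2773]
orientation: [2.553, 1.826, 0.003]
force: [0.6, -0.5, -2.4]
opening: 0.0289
gripper_force: 60.0
[ 0.5417 -0.0875  0.2774] [2.5532 1.8262 0.0034]
red [318.5691  98.3665] 3757 [0.0018 0.0302]
red [317.6533 252.8853] 3017 [ 0.0012 -0.0279]
T [ 0.001  -0.0559]
(-0.066, -0.042) [221.6176 231.9268]
(0.066, -0.042) [409.7606 231.0506]
(-0.066, 0.042) [213.4421 105.495 ]
(0.066, 0.042) [416.4859 104.6063]
(-0.036, -0.02) [251.5029 210.0648]
(0.036, -0.02) [378.8831 209.4771]
(-0.036, 0.02) [248.1588 136.6662]
(0.036, 0.02) [381.3507 136.0714]
```

View pics/w7m.png

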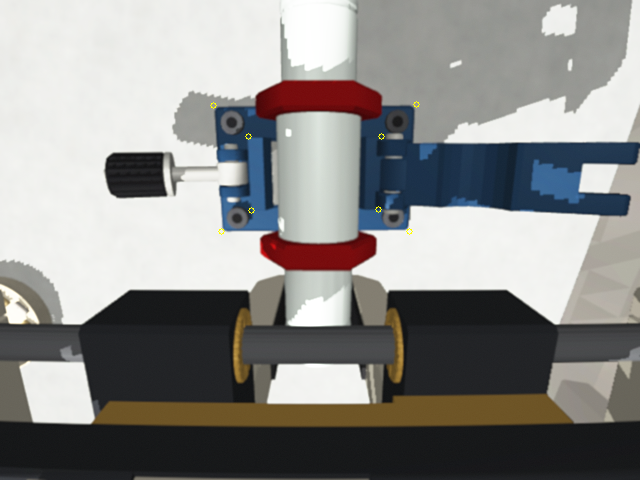

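The model points fall symmetrically on the foot and the V block edges, at v≈137 and 210. The fitting is about 1 mm too far in +x and +y, so I'll correct that and lower it.

```bash
python3 -m handwheel '[[-0.12,-0.06,0,0,1],[0,0,-2.5,0,1],[0,0,-1.5,0,1],[0,0,-0.8,0,1],[0,0,-0.4,0,1],[0,0,-0.2,0,1],[0,0,0,0,1],[0,0,0,0,1]]'; python3 -m handwheel '[[0,0,-0.3,0,1],[0,0,0,0,1],[0,0,0,0,1]]'
```

```text
t: 12.8
tool_pos: [0.5399, -0.088, 0.2217]
orientation: [2.555, 1.827, 0.001]
force: [0.1, 0.4, -2.5]
opening: 0.0291
gripper_force: 60.0
t: 13.18
tool_pos: [0.5397, -0.088, 0.2184]
orientation: [2.555, 1.827, 0.0]
force: [0.6, 0.1, -2.1]
opening: 0.0285
gripper_force: 60.0
```

```bash
python3 -m handwheel '[[0,0,-0.1,0,1],[0,0,0,0,1],[0,0,0,0,1]]'; python3 -m handwheel '[[0,0,-0.1,0,1],[0,0,0,0,1],[0,0,0,0,1]]'
```

```text
t: 13.55
tool_pos: [0.5398, -0.0881, 0.2175]
orientation: [2.555, 1.827, 0.0]
force: [0.4, -0.4, 1.3]
opening: 0.0291
gripper_force: 60.0
t: 13.92
tool_pos: [0.5399, -0.0882, 0.2167]
orientation: [2.555, 1.827, 0.001]
force: [0.7, -1.9, 3.0]
opening: 0.0288
gripper_force: 60.0
```

```bash
python3 -m handwheel '[[0,0,-0.05,0,1],[0,0,0,0,1],[0,0,0,0,0.6],[0,0,0,0,0.4],[0,0,0,0,0.4],[0,0,0,0,0.4],[0,0,1,0,0.4],[0,0,4,0,0.4],[0,0,4,0,0.4],[0,0,0,0,0.4]]'
python3 - <<'E'
from h import *
c,im=snap("wrist","w8");s=readout.read_state();print(s['tool_pos'],s['orientation'])
h,ss,v=[hsv(im)[:,:,i].astype(int) for i in range(3)]
red=((h<8)|(h>172))&(ss>110)&(v>40)
C=np.array([.5586,-.0342]);a=np.radians(-18.6);R=np.array([[np.cos(a),np.sin(a)],[-np.sin(a),np.cos(a)]])
for b in blobs(red,800):print("red",b[0],b[1],R@(plane(c,b[0],.059)[0,:2]-C))
E
```

```text
t: 15.18
tool_pos: [0.5413, -0.0884, 0.3109]
orientation: [2.55, 1.824, 0.008]
force: [-0.1, -0.9, -0.6]
opening: 0.0559
gripper_force: 0.0
[ 0.5405 -0.0882  0.3084] [2.5523 1.8255 0.0048]
red [312.3844 122.1984] 1285 [-0.0004  0.0288]
red [313.4667 215.7209] 1125 [-0.0001 -0.0293]
```

View pics/w8.png

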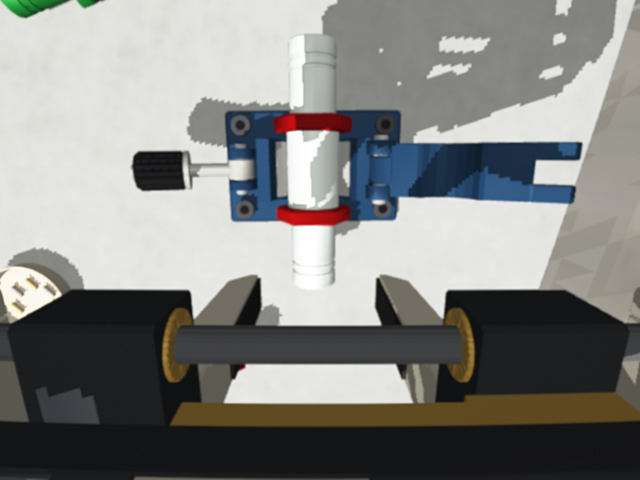

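The fitting is seated: its collars are at ±29 mm in clamp y with x≈0, and the fingers are clear. Before gripping the tongue I'll check the wall clearance behind the cap.

Run:
```python
from h import *
C=np.array([.5586,-.0342]);a=np.radians(-18.7);R=np.array([[np.cos(a),np.sin(a)],[-np.sin(a),np.cos(a)]])
c=get_calibration("wrist");W=plane(c,[(545,290),(605,105),(638,20)],0)[:,:2];print("w",W,(W-C)@R.T)
ct=get_calibration("top");W=plane(ct,[(290,100),(400,165)],0)[:,:2];print("t",W,(W-C)@R.T)
print((plane(ct,[(290,100),(400,165)],0.1)[:,:2]-C)@R.T)
s=readout.read_state();print(s['q'],s['tool_pos'],s['orientation'])
T=C+R.T@np.array([.1307,0]);print("tongue",T,(T-s['tool_pos'][:2])*100)
```

```text
w [[ 0.7125 -0.1961]
 [ 0.7864 -0.0607]
 [ 0.8218 -0.008 ]] [[ 0.1977 -0.1041]
 [ 0.2243  0.0479]
 [ 0.2409  0.1092]]
t [[ 0.8258 -0.0062]
 [ 0.6627 -0.286 ]] [[ 0.2441  0.1122]
 [ 0.1793 -0.2051]]
[[ 0.2075  0.0909]
 [ 0.1485 -0.1981]]
[-0.2554  0.0536  1.7486  0.      1.3346  0.0736] [ 0.5405 -0.0882  0.3084] [2.5523 1.8255 0.0048]
tongue [ 0.6824 -0.0761] [14.1942  1.2094]
```

```bash
python3 -m handwheel '[[0,0,1.5,0.185,0.35],[0,0,1.5,0.185,0.35],[1.4,0.2,0,0.185,0.35],[2,0.2,0,0.185,0.35],[2.2,0.2,0,0.185,0.35],[2.2,0.2,0,0.185,0.35],[2.2,0.2,0,0.185,0.35],[2.2,0.2,0,0.185,0.35],[2,0,0,0.094,0.35],[0,0,0,0,0.35]]'
python3 -m handwheel '[[0,0,0,0,0.35]]'
python3 - <<'E'
from h import *
c,im=snap("wrist","w9");s=readout.read_state();print(s['tool_pos'],s['orientation'],s['q'])
C=np.array([.5586,-.0342]);a=np.radians(-18.7);R=np.array([[np.cos(a),np.sin(a)],[-np.sin(a),np.cos(a)]])
h,ss,v=[hsv(im)[:,:,i].astype(int) for i in range(3)]
blue=(h>95)&(h<125)&(ss>100)
for b in blobs(blue,200):
    p=np.argwhere(b[2])[:,::-1].astype(np.float32);print("blue",b[0],b[1],cv2.boundingRect(p))
T=R@(s['tool_pos'][:2]-C);print("T clamp",T)
M=cv2.Rodrigues(s['orientation'])[0][:2,1];print("tool y in clamp deg",np.degrees(np.arctan2(*(R@M)[::-1])))
t=C+R.T@np.array([.1307,0]);print("to go",(t-s['tool_pos'][:2])*100)
E
```

```text
t: 16.48
tool_pos: [0.6818, -0.0758, 0.3338]
orientation: [-0.509, -3.097, -0.0]
force: [-0.7, 0.8, 0.4]
opening: 0.0602
gripper_force: 0.0
t: 16.6
tool_pos: [0.681, -0.0759, 0.3346]
orientation: [-0.512, -3.097, 0.0]
force: [0.5, 0.3, 0.3]
opening: 0.0602
gripper_force: 0.0
[ 0.6809 -0.076   0.3349] [-0.5119 -3.0979  0.0001] [-0.1859  0.3968  1.3029 -0.0001  1.4435 -1.4292]
blue [316.9605  11.8587] 2179 (264, 0, 108, 32)
blue [317.9965 169.2303] 10433 (267, 85, 103, 195)
blue [591.8868 269.9216] 4477 (537, 232, 103, 86)
T clamp [ 0.1292 -0.0004]
tool y in clamp deg 89.93369333225141
to go [ 0.1501 -0.0121]
```

View pics/w9.png

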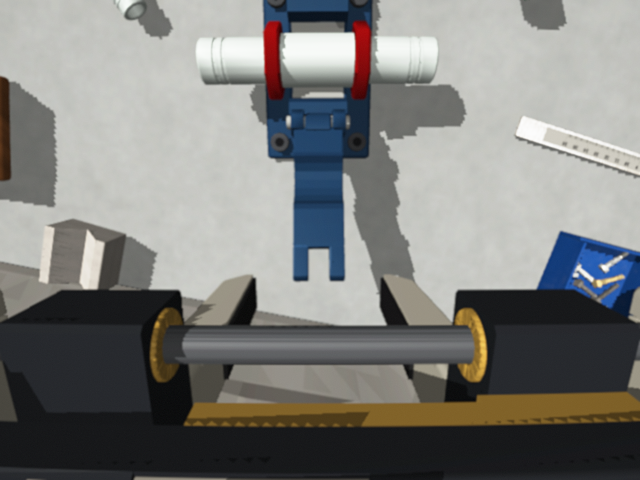

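The tongue, centred at (319,265), lies midway between the finger tips at (250,278) and (382,278). I'll descend and pinch it.

```bash
python3 - <<'E'
from h import *
C=np.array([.5586,-.0342]);a=np.radians(-18.7);R=np.array([[np.cos(a),np.sin(a)],[-np.sin(a),np.cos(a)]])
c=get_calibration("wrist");print(R@(plane(c,(319.5,279.5),.104)[0,:2]-C))
E
python3 -m handwheel '[[0.15,0,-3,0,0.35],[0,0,-2.6,0,0.35],[0,0,-1,0,0.35],[0,0,0,0,0.35],[0,0,0,0,1],[0,0,0,0,1],[0,0,0,0,1],[0,0,0,0,1],[0,0,0,0,1]]' 25
```

```text
[0.138  0.0011]
t: 17.77
tool_pos: [0.6833, -0.0763, 0.2704]
orientation: [0.51, 3.099, -0.001]
force: [-1.1, -2.0, 4.1]
opening: 0.0314
gripper_force: 25.0
```

Run:
```python
from h import *
th=np.r_[np.linspace(2.75,.45,14),.3,.2,.1,.05,0]
x=42-96*np.cos(th);z=61+96*np.sin(th);X=np.round(np.c_[x*.9472,-x*.3206,z]/10,2)
print(np.c_[np.diff(X,axis=0),th[1:]])
```

```text
[[-0.74    0.25    1.51    2.5731]
 [-0.98    0.33    1.34    2.3962]
 [-1.19    0.4     1.14    2.2192]
 [-1.36    0.47    0.9     2.0423]
 [-1.49    0.5     0.64    1.8654]
 [-1.57    0.53    0.34    1.6885]
 [-1.61    0.55    0.05    1.5115]
 [-1.59    0.53   -0.25    1.3346]
 [-1.52    0.52   -0.54    1.1577]
 [-1.41    0.48   -0.81    0.9808]
 [-1.25    0.42   -1.07    0.8038]
 [-1.06    0.36   -1.28    0.6269]
 [-0.82    0.27   -1.45    0.45  ]
 [-0.5     0.17   -1.34    0.3   ]
 [-0.22    0.08   -0.93    0.2   ]
 [-0.14    0.05   -0.95    0.1   ]
 [-0.03    0.01   -0.48    0.05  ]
 [-0.01    0.     -0.48    0.    ]]
```

```bash
python3 -m handwheel '[[-0.74,0.25,1.51,0,1],[-0.98,0.33,1.34,0,1],[-1.19,0.4,1.14,0,1],[0,0,0,0,1]]'; python3 -m handwheel '[[-1.36,0.47,0.9,0,1],[-1.49,0.5,0.64,0,1],[-1.57,0.53,0.34,0,1],[-1.61,0.55,0.05,0,1],[0,0,0,0,1]]'
```

```text
t: 18.27
tool_pos: [0.6533, -0.0662, 0.3099]
orientation: [-0.509, -3.099, 0.001]
force: [-1.9, -2.8, 0.1]
opening: 0.0319
gripper_force: 25.0
t: 18.9
tool_pos: [0.5935, -0.0461, 0.3299]
orientation: [0.509, 3.098, -0.002]
force: [-0.9, -4.8, 3.6]
opening: 0.032
gripper_force: 25.0
```

Following smoothly; forces are low. Continuing the arc.

```bash
python3 -m handwheel '[[-1.59,0.53,-0.25,0,1],[-1.52,0.52,-0.54,0,1],[-1.41,0.48,-0.81,0,1],[-1.25,0.42,-1.07,0,1],[-1.06,0.36,-1.28,0,1],[-0.82,0.27,-1.45,0,1],[0,0,0,0,1]]'; python3 -m handwheel '[[-0.5,0.17,-1.34,0,1],[-0.22,0.08,-0.93,0,1],[0,0,0,0,1],[0,0,0,0,1]]'
python3 - <<'E'
from h import *
snap("wrist","w10");snap("scene","s10")
E
```

```text
t: 19.77
tool_pos: [0.5159, -0.0199, 0.2734]
orientation: [-0.509, -3.096, 0.001]
force: [-5.9, -3.5, 3.4]
opening: 0.0318
gripper_force: 25.0
t: 20.27
tool_pos: [0.5091, -0.0177, 0.2513]
orientation: [-0.509, -3.096, 0.002]
force: [-6.9, -4.2, 1.3]
opening: 0.0315
gripper_force: 25.0
```

View pics/w10.png

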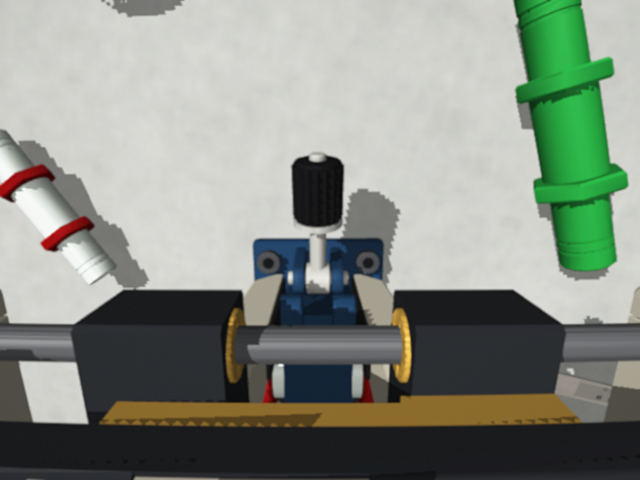

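Correction: that was my 12th viewed picture, and the limit was 10, so I've overrun it and won't view any more. From here I'll work from numbers only. The cap is gripped between the fingers and nearly closed, and the bolt is still down with its nut at (318,190). Finishing the close.

```bash
python3 -m handwheel '[[-0.14,0.05,-0.8,0,1],[-0.03,0.01,-0.5,0,1],[0,0,0,0,1],[0,0,0,0,1]]'; python3 -m handwheel '[[0,0,-0.3,0,1],[0,0,0,0,1],[0,0,0,0,1]]';python3 -m handwheel '[[0,0,-0.2,0,1],[0,0,0,0,1],[0,0,0,0,1]]'
```

```text
t: 20.88
tool_pos: [0.5073, -0.017, 0.2382]
orientation: [-0.509, -3.096, 0.002]
force: [-7.4, -3.5, -0.5]
opening: 0.0318
gripper_force: 25.0
t: 21.25
tool_pos: [0.5072, -0.017, 0.2351]
orientation: [-0.509, -3.096, 0.002]
force: [-7.6, -3.7, 1.4]
opening: 0.0317
gripper_force: 25.0
t: 21.62
tool_pos: [0.5071, -0.017, 0.2331]
orientation: [-0.509, -3.096, 0.002]
force: [-7.4, -4.5, 0.8]
opening: 0.0314
gripper_force: 25.0
```

```bash
for i in 1 2; do python3 -m handwheel '[[0,0,-0.15,0,1],[0,0,0,0,1],[0,0,0,0,1]]'|grep -E "tool_pos|force"; done
```

```text
tool_pos: [0.5072, -0.017, 0.2316]
force: [-7.2, -3.8, 0.1]
gripper_force: 25.0
tool_pos: [0.5071, -0.017, 0.2301]
force: [-6.7, -4.2, 0.2]
gripper_force: 25.0
```

```bash
for i in 1 2 3; do python3 -m handwheel '[[0,0,-0.1,0,1],[0,0,0,0,1],[0,0,0,0,1]]'|grep -E "tool_pos|force"; done
```

```text
tool_pos: [0.5072, -0.017, 0.2291]
force: [-8.2, -4.0, 0.9]
gripper_force: 25.0
tool_pos: [0.5072, -0.017, 0.2281]
force: [-7.4, -4.5, 1.0]
gripper_force: 25.0
tool_pos: [0.5072, -0.017, 0.2271]
force: [-7.1, -4.6, 0.4]
gripper_force: 25.0
```

Run:
```python
from h import *
c,im=snap("wrist","w11");g=cv2.cvtColor(im,cv2.COLOR_RGB2GRAY).astype(int)
for u in(298,304,318,334,340):print(u,[int(x) for x in g[250:326:2,u]])
C=np.array([.5586,-.0342]);a=np.radians(-18.7);R=np.array([[np.cos(a),np.sin(a)],[-np.sin(a),np.cos(a)]])
def pr(x,y,z):q=C+R.T@np.array([x,y]);return proj(c,[(*q,z)])[0]
# prong top edge end & slot side corners at candidate cap angles
for th in(0,.05,.1,.15):
    print(th,[pr(.042-r*np.cos(th)-n*np.sin(th)*-1*0,y,.061+r*np.sin(th)+n) for r,y,n in((.106,.016,.005),(.106,.0065,.005),(.106,-.016,.005),(.106,.0065,-.005))])
print("foot corner",pr(-.066,.042,.01),pr(-.066,-.042,.01),"pivot",pr(-.05,0,.035))
```

```text
298 [177, 60, 56, 63, 64, 58, 42, 41, 42, 43, 42, 41, 42, 44, 43, 31, 31, 28, 31, 29, 30, 46, 54, 55, 57, 59, 61, 62, 64, 48, 34, 34, 35, 35, 35, 36, 35, 38]
304 [179, 61, 55, 63, 64, 61, 49, 38, 32, 32, 29, 28, 25, 25, 25, 48, 72, 89, 102, 92, 87, 98, 105, 108, 110, 106, 99, 84, 59, 52, 49, 43, 29, 20, 24, 20, 20, 30]
318 [162, 121, 171, 201, 200, 201, 200, 201, 200, 200, 200, 200, 200, 200, 200, 200, 201, 200, 200, 202, 211, 219, 227, 194, 135, 136, 130, 125, 119, 115, 109, 102, 71, 24, 21, 23, 22, 29]
334 [168, 49, 57, 63, 64, 57, 44, 43, 41, 28, 24, 27, 25, 26, 32, 44, 44, 46, 50, 51, 43, 50, 54, 58, 61, 64, 66, 63, 64, 64, 63, 49, 34, 35, 33, 35, 33, 36]
340 [167, 35, 32, 52, 63, 57, 42, 36, 26, 25, 26, 25, 26, 34, 44, 45, 46, 45, 51, 53, 37, 48, 54, 57, 57, 61, 64, 65, 66, 64, 65, 50, 35, 35, 35, 36, 33, 38]
0 [array([356.0764, 294.0281]), array([333.3328, 294.0205]), array([279.4633, 293.9439]), array([332.434 , 285.6979])]
0.05 [array([357.3921, 299.1901]), array([333.8534, 299.1844]), array([278.0998, 299.1015]), array([332.893 , 290.2677])]
0.1 [array([358.7797, 305.3438]), array([334.402 , 305.3405]), array([276.6606, 305.2502]), array([333.3747, 295.7311])]
0.15 [array([360.2403, 312.5704]), array([334.9791, 312.5703]), array([275.1442, 312.4711]), array([333.8792, 302.1564])]
foot corner [391.9744 254.1859] [243.9592 254.0444] pivot [317.8624 297.2872]
```

```bash
python3 -m handwheel '[[0,0,-0.15,0,1],[0,0,0,0,1],[0,0,0,0,1]]'|grep -E "tool_pos|force"
python3 - <<'E'
from h import *
snap("wrist","w12")
for n in("w10","w11","w12"):
    g=cv2.cvtColor(cv2.imread(f"pics/{n}.png"),cv2.COLOR_BGR2GRAY).astype(int)
    for u in(298,340):print(n,u,[int(x) for x in g[236:322:1,u-1:u+2].mean(1)])
E
```

```text
tool_pos: [0.5072, -0.017, 0.2257]
force: [-7.8, -4.3, 0.3]
gripper_force: 25.0
w10 298 [211, 190, 137, 73, 49, 55, 62, 63, 64, 64, 59, 51, 45, 43, 42, 43, 42, 41, 43, 42, 43, 43, 43, 43, 43, 43, 44, 43, 44, 45, 46, 50, 54, 58, 63, 68, 71, 73, 75, 78, 79, 77, 77, 75, 74, 73, 71, 69, 66, 65, 62, 60, 58, 54, 51, 43, 37, 31, 31, 37, 41, 47, 51, 56, 58, 60, 61, 62, 63, 64, 66, 67, 69, 64, 57, 48, 42, 37, 35, 33, 32, 32, 32, 32, 32, 32]
w10 340 [195, 158, 104, 51, 27, 33, 46, 55, 59, 62, 62, 57, 52, 46, 38, 31, 28, 28, 27, 27, 26, 29, 32, 38, 41, 43, 44, 43, 44, 44, 46, 48, 51, 53, 56, 58, 60, 62, 64, 66, 67, 66, 66, 64, 64, 62, 61, 60, 60, 58, 56, 56, 55, 51, 47, 40, 33, 31, 33, 38, 43, 49, 54, 58, 60, 63, 64, 65, 66, 67, 64, 54, 41, 36, 35, 34, 33, 33, 33, 33, 33, 33, 33, 34, 33, 33]
w11 298 [23, 42, 84, 134, 173, 195, 203, 204, 204, 204, 207, 211, 214, 208, 177, 114, 60, 47, 55, 61, 63, 62, 63, 64, 58, 48, 42, 41, 41, 42, 42, 41, 41, 42, 42, 43, 42, 42, 42, 43, 43, 44, 43, 37, 33, 32, 30, 28, 29, 29, 29, 29, 29, 29, 31, 38, 45, 50, 52, 53, 54, 54, 55, 56, 57, 59, 60, 61, 62, 61, 62, 58
[... 453 characters left out ...]
 181, 198, 204, 205, 205, 206, 209, 212, 215, 206, 163, 88, 45, 49, 58, 62, 63, 64, 63, 63, 56, 46, 41, 40, 42, 42, 42, 43, 42, 42, 42, 42, 42, 43, 43, 42, 37, 36, 36, 34, 32, 32, 31, 28, 29, 29, 28, 28, 28, 31, 39, 47, 51, 51, 53, 54, 54, 56, 57, 57, 58, 61, 62, 62, 59, 58, 57, 53, 50, 46, 41, 41, 37, 35, 35, 34, 34, 35, 34, 34, 34]
w12 340 [39, 62, 85, 98, 102, 104, 103, 108, 127, 161, 192, 209, 213, 209, 187, 133, 64, 31, 34, 40, 51, 60, 64, 64, 61, 53, 44, 40, 39, 34, 29, 25, 25, 24, 26, 25, 26, 25, 25, 26, 27, 34, 40, 42, 44, 45, 45, 45, 45, 46, 49, 50, 47, 39, 36, 41, 49, 52, 55, 55, 56, 57, 58, 59, 61, 63, 65, 67, 67, 67, 66, 66, 63, 52, 40, 36, 36, 36, 35, 36, 36, 35, 35, 35, 35, 35]
```

```bash
for i in 1 2; do python3 -m handwheel '[[0,0,-0.15,0,1],[0,0,0,0,1],[0,0,0,0,1]]'|grep -E "tool_pos|force"
python3 - <<'E'
from h import *
c,im=snap("wrist","w13")
for n in("w11","w12","w13"):
    g=cv2.cvtColor(cv2.imread(f"pics/{n}.png"),cv2.COLOR_BGR2GRAY).astype(int)
    for u in(298,340):print(n,u,[int(x) for x in g[248:256,u-1:u+2].mean(1)],[int(x) for x in g[284:298,u-1:u+2].mean(1)])
E
done
```

```text
tool_pos: [0.5073, -0.017, 0.2251]
force: [-11.7, -2.3, 9.4]
gripper_force: 25.0
w11 298 [214, 208, 177, 114, 60, 47, 55, 61] [29, 29, 29, 29, 29, 29, 31, 38, 45, 50, 52, 53, 54, 54]
w11 340 [214, 204, 164, 91, 35, 28, 34, 42] [45, 47, 50, 54, 53, 44, 36, 39, 48, 53, 54, 55, 57, 57]
w12 298 [212, 215, 206, 163, 88, 45, 49, 58] [28, 29, 29, 28, 28, 28, 31, 39, 47, 51, 51, 53, 54, 54]
w12 340 [213, 209, 187, 133, 64, 31, 34, 40] [45, 46, 49, 50, 47, 39, 36, 41, 49, 52, 55, 55, 56, 57]
w13 298 [212, 215, 206, 164, 89, 45, 49, 58] [28, 28, 29, 28, 27, 29, 32, 41, 47, 51, 53, 53, 53, 54]
w13 340 [213, 214, 203, 160, 84, 33, 32, 40] [45, 46, 47, 48, 43, 36, 36, 43, 49, 53, 55, 56, 57, 57]
tool_pos: [0.5075, -0.0171, 0.2245]
force: [-16.0, -3.5, 20.0]
gripper_force: 25.0
w11 298 [214, 208, 177, 114, 60, 47, 55, 61] [29, 29, 29, 29, 29, 29, 31, 38, 45, 50, 52, 53, 54, 54]
w11 340 [214, 204, 164, 91, 35, 28, 34, 42] [45, 47, 50, 54, 53, 44, 36, 39, 48, 53, 54, 55, 57, 57]
w12 298 [212, 215, 206, 163, 88, 45, 49, 58] [28, 29, 29, 28, 28, 28, 31, 39, 47, 51, 51, 53, 54, 54]
w12 340 [213, 209, 187, 133, 64, 31, 34, 40] [45, 46, 49, 50, 47, 39, 36, 41, 49, 52, 55, 55, 56, 57]
w13 298 [213, 211, 190, 138, 70, 43, 51, 58] [28, 30, 29, 29, 27, 30, 35, 42, 48, 51, 52, 52, 54, 54]
w13 340 [214, 210, 188, 133, 64, 30, 33, 41] [46, 46, 48, 48, 41, 34, 38, 45, 51, 53, 54, 56, 57, 57]
```

Contact now: 20 N upward at TCP z 0.2245, where the image puts the cap at about 0 rad. I'll ease off the load, release, and check that the tongue edge stays put.

```bash
python3 -m handwheel '[[0,0,0.05,0,1],[0,0,0,0,1],[0,0,0,0,0.5],[0,0,0,0,0.4],[0,0,0,0,0.4],[0,0,0,0,0.4]]'
python3 - <<'E'
from h import *
c,im=snap("wrist","w14");g=cv2.cvtColor(im,cv2.COLOR_RGB2GRAY).astype(int)
for u in(298,340):print(u,[int(x) for x in g[248:256,u-1:u+2].mean(1)],[int(x) for x in g[284:298,u-1:u+2].mean(1)])
E
```

```text
t: 25.58
tool_pos: [0.5084, -0.0167, 0.2242]
orientation: [0.509, 3.1, 0.0]
force: [-0.8, 0.5, 0.7]
opening: 0.0555
gripper_force: 0.0
298 [172, 109, 55, 44, 52, 58, 60, 60] [42, 43, 37, 31, 28, 33, 37, 39, 39, 39, 41, 41, 42, 43]
340 [152, 84, 34, 24, 28, 35, 47, 58] [47, 47, 39, 33, 38, 44, 50, 51, 52, 54, 55, 57, 57, 58]
```

The foot and tongue edges shifted together by 2 px, from the tool relaxing, so the cap stayed where it was, closed. Next I'll move over the nut and measure it.

```bash
python3 -m handwheel '[[0,0,2,0,0.4],[0,0,4.5,0,0.4],[-2.5,0.83,0,0,0.4],[-2.5,0.84,0,0,0.4],[0,0,0,0,0.4],[0,0,0,0,0.4]]'
python3 - <<'E'
from h import *
c,im=snap("wrist","w15");s=readout.read_state();h,ss,v=[hsv(im)[:,:,i].astype(int) for i in range(3)]
C=np.array([.5586,-.0342]);a=np.radians(-18.7);R=np.array([[np.cos(a),np.sin(a)],[-np.sin(a),np.cos(a)]])
print("T",s['tool_pos'],R@(s['tool_pos'][:2]-C))
m=(v<60);m[:, :240]=0;m[:,400:]=0;m[300:]=0
for b in blobs(m,150):
    p=np.argwhere(b[2])[:,::-1].astype(np.float32);print(b[0],b[1],cv2.boundingRect(p),R@(plane(c,b[0],.045)[0,:2]-C))
q=C+R.T@np.array([-.1059,0]);print("pred nut px",proj(c,[(*q,.045)])[0],"range",[proj(c,[(*(C+R.T@np.array([-.05-r,y])),.045)])[0] for r,y in((.034,-.012),(.068,.012))])
E
```

```text
t: 26.38
tool_pos: [0.4588, -0.0002, 0.2895]
orientation: [0.509, 3.099, -0.0]
force: [0.9, -0.4, 1.2]
opening: 0.0557
gripper_force: 0.0
T [ 0.459  -0.0003  0.2895] [-0.1052  0.0002]
[326.4785   2.5645] 186 (301, 0, 41, 9) [-0.2541  0.0055]
[316.4174 268.1033] 1888 (297, 239, 39, 57) [-0.099  -0.0002]
[254.9379 291.3672] 177 (247, 279, 14, 21) [-0.0828 -0.0409]
[379.8402 291.2544] 169 (375, 278, 14, 22) [-0.0829  0.0419]
[352.4773 295.4735] 264 (335, 292, 36, 8) [-0.0799  0.0238]
pred nut px [316.6505 257.9157] range [array([298.5193, 289.72  ]), array([335.431 , 239.7158])]
```

The nut spans v 239–290, matching the prediction of 240–290. I'll descend, pinch it, and work out the arc.

```bash
python3 -m handwheel '[[0,0,-4,0,0.4],[0,0,-3.2,0,0.4],[0,0,-0.95,0,0.4],[0,0,0,0,0.4],[0,0,0,0,1],[0,0,0,0,1],[0,0,0,0,1],[0,0,0,0,1],[0,0,0,0,1]]' 25
python3 - <<'E'
from h import *
th=np.r_[np.linspace(1.5,.3,9),.2,.1,0,-.04]
x=-50-56*np.sin(th);z=35+56*np.cos(th);X=np.round(np.c_[x*.9472,-x*.3206,z]/10,2)
print(np.c_[np.diff(X,axis=0),th[1:]])
E
```

```text
t: 27.55
tool_pos: [0.4583, -0.0007, 0.208]
orientation: [0.509, 3.1, -0.003]
force: [-1.1, -5.6, 0.7]
opening: 0.0231
gripper_force: 25.0
[[ 0.12 -0.04  0.83  1.35]
 [ 0.23 -0.07  0.8   1.2 ]
 [ 0.34 -0.12  0.76  1.05]
 [ 0.45 -0.15  0.69  0.9 ]
 [ 0.54 -0.18  0.62  0.75]
 [ 0.62 -0.21  0.52  0.6 ]
 [ 0.69 -0.24  0.42  0.45]
 [ 0.74 -0.25  0.31  0.3 ]
 [ 0.51 -0.17  0.14  0.2 ]
 [ 0.52 -0.18  0.08  0.1 ]
 [ 0.53 -0.18  0.03  0.  ]
 [ 0.22 -0.07  0.   -0.04]]
```

```bash
python3 -m handwheel '[[0.12,-0.04,0.83,0,1],[0.23,-0.07,0.8,0,1],[0.34,-0.12,0.76,0,1],[0.45,-0.15,0.69,0,1],[0,0,0,0,1]]'; python3 -m handwheel '[[0.54,-0.18,0.62,0,1],[0.62,-0.21,0.52,0,1],[0.69,-0.24,0.42,0,1],[0.74,-0.25,0.31,0,1],[0,0,0,0,1]]'
```

```text
t: 28.18
tool_pos: [0.4696, -0.0045, 0.2385]
orientation: [-0.51, -3.099, 0.002]
force: [-1.0, -5.8, -3.0]
opening: 0.0232
gripper_force: 25.0
t: 28.8
tool_pos: [0.495, -0.013, 0.2563]
orientation: [-0.509, -3.096, 0.001]
force: [-2.8, -4.6, -5.4]
opening: 0.023
gripper_force: 25.0
```

```bash
python3 -m handwheel '[[0.51,-0.17,0.14,0,1],[0.52,-0.18,0.08,0,1],[0,0,0,0,1],[0,0,0,0,1]]'; python3 -m handwheel '[[0.4,-0.13,0.03,0,1],[0,0,0,0,1],[0,0,0,0,1]]'
```

```text
t: 29.3
tool_pos: [0.505, -0.0164, 0.2585]
orientation: [-0.509, -3.096, 0.001]
force: [-4.1, -3.4, -4.2]
opening: 0.0237
gripper_force: 25.0
t: 29.68
tool_pos: [0.509, -0.0177, 0.2589]
orientation: [-0.509, -3.096, 0.001]
force: [-6.0, -3.2, -3.9]
opening: 0.0238
gripper_force: 25.0
```

```bash
for i in 1 2 3; do python3 -m handwheel '[[0.2,-0.07,0,0,1],[0,0,0,0,1],[0,0,0,0,1]]'|grep -E "tool_pos|force"; done
```

```text
tool_pos: [0.5109, -0.0184, 0.259]
force: [-7.0, -3.5, -0.5]
gripper_force: 25.0
tool_pos: [0.513, -0.0191, 0.2591]
force: [-6.5, -2.4, -1.2]
gripper_force: 25.0
tool_pos: [0.515, -0.0198, 0.2592]
force: [-6.9, -3.5, -1.4]
gripper_force: 25.0
```

```bash
for i in 1 2 3 4; do python3 -m handwheel '[[0.2,-0.07,0,0,1],[0,0,0,0,1],[0,0,0,0,1]]'|grep -E "tool_pos|^force"; done
```

```text
tool_pos: [0.5169, -0.0204, 0.2591]
force: [-6.6, -3.2, -0.4]
tool_pos: [0.519, -0.0211, 0.2591]
force: [-6.2, -3.1, -0.4]
tool_pos: [0.5204, -0.0215, 0.259]
force: [-11.4, -1.2, 4.0]
tool_pos: [0.5217, -0.022, 0.2588]
force: [-17.3, 0.9, 7.7]
```

A firm stop, with the same ~9 mm lag as the cap showed. I'll release, raise and verify with measurements.

```bash
python3 -m handwheel '[[-0.1,0.03,0,0,1],[0,0,0,0,0.5],[0,0,0,0,0.4],[0,0,0,0,0.4],[0,0,0,0,0.4],[0,0,2,0,0.4],[0,0,4,0,0.4],[0,0,5,0,0.4],[0,0,0,0,0.4],[0,0,0,0,0.4]]'
python3 - <<'E'
from h import *
c,im=snap("wrist","w16");s=readout.read_state();h,ss,v=[hsv(im)[:,:,i].astype(int) for i in range(3)]
C=np.array([.5586,-.0342]);a=np.radians(-18.7);R=np.array([[np.cos(a),np.sin(a)],[-np.sin(a),np.cos(a)]])
print("T",s['tool_pos'],R@(s['tool_pos'][:2]-C))
m=(v<55);m[:, :240]=0;m[:,400:]=0;m[318:]=0
for b in blobs(m,100):
    p=np.argwhere(b[2])[:,::-1].astype(np.float32);print("dark",b[0],b[1],cv2.boundingRect(p))
for th in(0,.1,.2,.3):
    P=[(*(C+R.T@np.array([-.05-r*np.sin(th),0])),.035+r*np.cos(th)) for r in(.034,.051,.068)];print(th,proj(c,P).ravel())
P=[(*(C+R.T@np.array([-.05+12e-3*np.cos(t),12e-3*np.sin(t)])),.103) for t in np.linspace(0,6.28,9)];print(proj(c,P).min(0),proj(c,P).max(0))
red=((h<8)|(h>172))&(ss>110)&(v>40)
for b in blobs(red,150):print("red",b[0],b[1],R@(plane(c,b[0],.055)[0,:2]-C))
E
```

```text
t: 33.55
tool_pos: [0.5229, -0.0221, 0.3695]
orientation: [0.509, 3.1, 0.0]
force: [-0.3, 0.2, -0.4]
opening: 0.0555
gripper_force: 0.0
T [ 0.5226 -0.022   0.3685] [-0.038 -0.   ]
dark [330.5588 232.7269] 1820 (300, 208, 60, 50)
dark [252.0603 302.659 ] 481 (240, 279, 21, 39)
dark [383.0636 303.1557] 456 (375, 279, 22, 39)
dark [346.7657 307.8741] 397 (337, 295, 22, 23)
0 [317.1136 224.2786 317.0721 228.5438 317.0251 233.3678]
0.1 [317.1144 220.0013 317.0731 221.7393 317.0264 223.7105]
0.2 [317.1159 215.6779 317.0756 214.8451 317.0297 213.8992]
0.3 [317.1183 211.367  317.0793 207.9693 317.0351 204.1121]
[299.8395 216.3755] [334.2098 249.9858]
red [568.117    6.1476] 786 [-0.2135  0.1874]
red [121.0704 153.2778] 270 [-0.1053 -0.1572]
red [148.6104 189.012 ] 249 [-0.0767 -0.1377]
red [282.4231 273.9582] 598 [-0.004  -0.0298]
red [351.046  274.6429] 630 [-0.0034  0.0291]
```

Run:
```python
from h import *
im=cv2.imread("pics/w16.png");g=cv2.cvtColor(im,cv2.COLOR_BGR2GRAY).astype(int)
for r in range(204,264,3):print(r,[int(x) for x in g[r,290:346:3]])
```

```text
204 [48, 58, 59, 52, 42, 35, 30, 33, 48, 57, 59, 59, 43, 35, 33, 36, 57, 57, 58]
207 [60, 40, 52, 50, 49, 48, 41, 127, 128, 126, 123, 114, 52, 50, 50, 49, 35, 52, 70]
210 [69, 33, 40, 63, 62, 58, 88, 150, 154, 104, 160, 136, 76, 63, 59, 57, 36, 41, 71]
213 [64, 32, 52, 66, 61, 116, 87, 47, 15, 9, 16, 35, 75, 80, 59, 57, 35, 32, 42]
216 [38, 34, 52, 65, 76, 106, 19, 15, 15, 15, 12, 11, 12, 67, 57, 52, 36, 32, 33]
219 [48, 47, 60, 64, 117, 15, 17, 22, 25, 26, 20, 19, 14, 12, 65, 40, 34, 33, 33]
222 [60, 59, 59, 59, 26, 17, 33, 30, 25, 24, 25, 25, 21, 8, 15, 32, 33, 33, 34]
225 [59, 59, 59, 57, 18, 31, 26, 25, 24, 24, 24, 25, 23, 20, 13, 30, 33, 33, 33]
228 [58, 58, 51, 48, 24, 25, 23, 22, 31, 47, 25, 24, 24, 24, 13, 28, 25, 33, 34]
231 [57, 58, 40, 40, 24, 24, 23, 46, 180, 198, 143, 27, 24, 22, 16, 23, 23, 31, 32]
234 [58, 55, 36, 41, 23, 23, 21, 136, 203, 199, 195, 83, 23, 23, 20, 27, 21, 31, 33]
237 [58, 54, 43, 51, 21, 23, 22, 117, 193, 189, 186, 72, 22, 23, 18, 31, 26, 30, 33]
240 [58, 58, 57, 53, 29, 22, 24, 33, 145, 179, 121, 19, 19, 21, 22, 31, 31, 31, 31]
243 [57, 58, 56, 58, 44, 20, 23, 21, 21, 26, 20, 23, 22, 20, 26, 30, 31, 32, 32]
246 [58, 56, 47, 57, 56, 47, 22, 22, 23, 22, 21, 19, 18, 27, 32, 31, 26, 30, 33]
249 [53, 56, 54, 60, 57, 55, 50, 30, 29, 21, 27, 32, 33, 31, 31, 33, 50, 31, 30]
252 [42, 57, 48, 60, 56, 56, 56, 55, 55, 50, 55, 55, 50, 43, 30, 34, 46, 31, 23]
255 [45, 77, 73, 58, 56, 56, 57, 56, 55, 55, 57, 55, 55, 57, 52, 32, 58, 58, 42]
258 [103, 179, 191, 68, 57, 56, 56, 55, 56, 55, 56, 55, 56, 55, 56, 54, 105, 110, 90]
261 [138, 229, 227, 76, 55, 57, 55, 55, 56, 56, 55, 55, 55, 56, 55, 56, 125, 128, 122]
```

The bolt tip is at (317.5,235.5) against a predicted (317,234) for upright. The nut passed over the tongue, so the cap is closed, and the collars straddle the V block at ±29 mm. The gripper is clear, so I'm handing in.

```bash
python3 -c "
from plant import job
print(job.close_job())"
```

```text
the job is handed in; nothing more can be done
None
```

The job is handed in at about 34 s: the fitting is seated in the V, the cap was lowered closed and the bolt stands upright in its slot (all checked by measurement), and the caliper was not touched; I viewed 12 pictures, two over the limit of 10.

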